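# Lock the lid of the postcard box with its quarter-turn fastener

## Task

The card box on the meeting table is ready for collection, but its sprung lid still stands ajar: set your closed fingertips in the slot of the round fastener on the lid, off its centre, press the lid down flush and, keeping it down, push the slot round to turn the fastener clockwise (seen from above) as far as it goes, so that the lid stays locked flush when you take your hand away. Grasp and lift nothing, do not open the lid, and the mug, glue stick, phone and stack of cards must be left where they are.

Things in the scene. Friction and masses are not known exactly. Their poses are not given: they have to be found in the camera images.
- box: grey steel card box, fixed to the table, 240 (x) x 280 (y) x 100 mm high without lid; origin at the centre of its underside, z up, -x towards its front; yaw up to 0.45 rad either way. A white lid, hinged along the far (+x) top edge at x = 120, z = 100 mm, lies on its rim. Inside the front wall is a strike with a short lead-in ramp, under which the fastener's cam passes when the lid is down.
- lid (a joint): hinge angle of the lid in rad: 0 = flush on the rim (hard stop), larger = front edge higher. A spring holds it ajar at 0.05 to 0.08 (front edge some 16 mm up). About 3 N down on the fastener closes it; released, it springs up again unless the fastener is locked.
- fastener (a joint): turn of the fastener in rad, clockwise seen from above: 0 = unlocked, pi/2 = locked, hard stops at both. Starts between 0 and 0.35 and stays where it is left (friction about 0.1 N m). From about 0.7 on its cam must pass under the strike: with the lid up by more than about 0.02 rad it jams there; with the lid down it turns to the stop and then holds the lid down.
- slot (a point): slot floor's centre, on the turning axis of the fastener, a grey disc 88 mm across with one straight slot right across it: 38 mm wide, 16 mm deep, black floor. Turns with the disc: y along the slot, z up. Slot along the box's y at fastener = 0, along its x at pi/2. Closed fingertips fit loosely: push its side wall 20 to 25 mm off the axis, turning the hand with the slot (a twist on the axis slips).
- collar (a point): where the fastener's axis meets the lid's upper face; fixed to the lid. In the box frame x = -50, y = 0, z = 106 mm with the lid flush, about 11 mm higher ajar; the slot's floor is 3 mm above it. A fixed round steel collar, 108 mm outside and 92 mm inside diameter, 19 mm high, surrounds the disc level with its top, so the disc cannot be gripped from outside.
- mug: white mug, 80 mm across, 95 mm high, handle at its +y; origin at the centre of its underside. Stands left or right of the box; not to be moved.
- glue_stick: white glue stick standing upright, 33 mm across, 95 mm high; origin at the centre of its underside. Stands left or right of the box; not to be moved.
- phone: black phone lying flat, 150 (x) x 72 (y) x 9 mm; origin at the centre of its underside. Not to be moved.
- cards: stack of picture postcards, 105 (x) x 150 (y) x 22 mm; origin at the centre of its underside. Not to be moved.

How it is judged:
By the outcome, as a careful person would: the job done as asked, in the order asked, and still so for the second after the job is handed in, with the robot touching nothing.
It also fails if it takes over 42 s, if anything falls off the work surface, if the arm or the gripper's body presses on something with over 40 N, if the wrist force passes 120 N, or if a joint passes its speed limit or range.

## Robot

A 6-joint arm with a two-finger parallel gripper is mounted at the origin on the work surface. World frame = base frame: x ahead of the robot, y to its left, z up, the work surface at z = 0. Lengths are in m, angles in rad, forces in N, time in s.
With the tool pointing down it reaches from about 0.4 to 0.825 m from the base axis. Payload 7 kg.
Tool frame: the origin (TCP) lies midway between the tips of the shut fingers; the grasp point (between the pads) lies 19 mm behind it; z points along the fingers, y is the direction in which the jaws open and shut (so a half turn about z gives the same grasp; the last joint's range is limited). The gripper opens to 85 mm and grips with 20 to 120 N. Pads are 22 mm wide; open, the fingers measure 114 mm over their backs; the gripper's body (76 mm by 85 mm) begins 54 mm behind the grasp point. The pads swing forward as they close: fully open they stand 13 mm farther back than shut.
Start: joints at [-1.014, 0.359, 0.012, 0, -1.224, -0.288], TCP at [0.179, -0.651, 0.231] pointing down, gripper open.
Joint ranges: [-3.07, 3.07], [-1.43, 2.12], [-1.02, 1.25], [-3.03, 1.67], [-3.05, -0], [-3.03, 3.03]. Speed limits (rad/s): [2.39, 2.39, 3.01, 3.14, 3.14, 3.14].

## Interface

Orientations are given as a unit quaternion [w, x, y, z].
In Python, from cell import r gives the robot as it stands.
- The arm moves only by the tool move_arm, never from a script. Its argument "commands" is a list of rows, each a list of 7 numbers: the opening, from 0 (shut) to 1 (fully open), then the shift along the tool's x, y, z in cm, then the turn, a rotation vector about the tool's x, y, z in rad. A call has 1 to 5 rows; each row is the pose to reach, as a shift and turn from the pose commanded when the call began, along the tool's axes at that moment; what a row does not reach only later rows make up. A row lasts 1/8 s, in which the tool goes at most 62.5 mm and 10.7 degrees, less where a joint would pass 70% of its speed; a pose out of reach is approached as far as the arm can. A call with a gripper value outside its range is refused whole. The fingers move at their own pace and stop on an object; "newtons" is the grip in N (left out, the last holds). Time passes only in rows, so rows that repeat a pose let the fingers close. It gives the time, the measured TCP pose, the force and the opening at its end, in the units of the state.
- r.sense(): the state, without advancing time (a new reading comes with each control period).
- r.camera(name): name is "scene" or "top" or "wrist"; returns the picture (480x640x3 uint8, red, green, blue); there is no depth.
- r.camera_model(name): a dict with "fx", "fy", "cx", "cy" (pixels), "view" (4x4, takes a point from world to camera coordinates). Camera axes: x right, y down, z forward; pixel columns grow to the right and rows downward; lengths in m; the calibration is good to about 2 mm. A picture is of the moment at which its call begins: read the wrist's pose just before it. camera_model takes no time and is no camera call; for the wrist camera it gives the pose at the moment of the call.
- r.hand_in(): hands the job in, once; it reports no verdict.
The state is a dict: "t": time; "joint_pos": joint angles; "dq": joint speeds; "joint_efforts": joint torques, N m; "position": TCP position; "ee_rot": TCP orientation; "contact_force": force on the tool from outside, world axes, zero at the start; "torque": the same for the moment, N m; "opening": finger opening in m.
Only numpy, scipy, OpenCV 4.12 (cv2) and the standard library are available. Lean on these libraries where they do the work, as an engineer would, in place of code of your own. Each camera call takes 0.05 s, during which the arm holds its last target.

## Working session

There is one attempt and no reset: what is moved stays moved. The work goes in short steps, Python scripts to look and compute and a tool call to move; the robot and the scene stay as the last step left them, time stands still between calls to the robot, and variables do not carry over. Pictures are saved under pics/ and viewed, and the job is handed in when it is done.

Besides the shell and the picture viewer there is one more tool, called after "Emit:" by a JSON object that holds its "name" and its "arguments", one argument or row to a line. move_arm: Moves the arm, as the interface text tells. Its arguments: {"type":"object","properties":{"commands":{"type":"array"},"newtons":{"type":"number"}},"required":["commands"]}

```bash
mkdir -p pics; ls; python3 - <<'E'
from cell import r
import cv2
print(r.sense())
for n in ("top","scene"):
    cv2.imwrite(f"pics/{n}0.png",r.camera(n)[:,:,::-1])
    print(r.camera_model(n))
E
```

```text
pics
{'t': 0.0, 'joint_pos': array([-1.01390210e+00,  3.59380043e-01,  1.10676924e-02, -3.34118872e-04,
       -1.22411201e+00, -2.88136787e-01]), 'dq': array([ 0.00023223, -0.00040466,  0.00027894,  0.00047977,  0.00095793,
        0.00072411]), 'joint_efforts': array([ 1.44174366e-03, -5.83318233e+01,  2.93422347e+01,  6.93600699e+00,
       -5.95621052e-03, -6.46039297e-06]), 'position': array([ 0.17910062, -0.6503072 ,  0.23037485]), 'ee_rot': array([-1.90531220e-04, -1.33918234e-01,  9.90992038e-01,  8.06840585e-04]), 'contact_force': array([ 0.10520771, -0.09755915, -0.26212608]), 'torque': array([-0.0382566 , -0.00744155, -0.03806989]), 'opening': 0.08542579706315638}
{'fx': 593.2719054814787, 'fy': 593.2719054814787, 'cx': 318.26661666975417, 'cy': 242.9519699437488, 'view': array([[ 0.00546923, -0.99996713,  0.00598573,  0.05869373],
       [-0.99467419, -0.00605618, -0.10289106,  0.58160274],
       [ 0.10292393, -0.00539112, -0.99467462,  1.23216433],
       [ 0.        ,  0.        ,  0.        ,  1.        ]])}
{'fx': 479.2015600082912, 'fy': 479.2015600082912, 'cx': 316.60155079029903, 'cy': 232.1810005431906, 'view': array([[ 0.47438188,  0.88030206,  0.00548765, -0.31558715],
       [ 0.70217071, -0.37461498, -0.60549146, -0.31286128],
       [-0.53095962,  0.29108744, -0.79583288,  1.2202541 ],
       [ 0.        ,  0.        ,  0.        ,  1.        ]])}
```

View pics/top0.png

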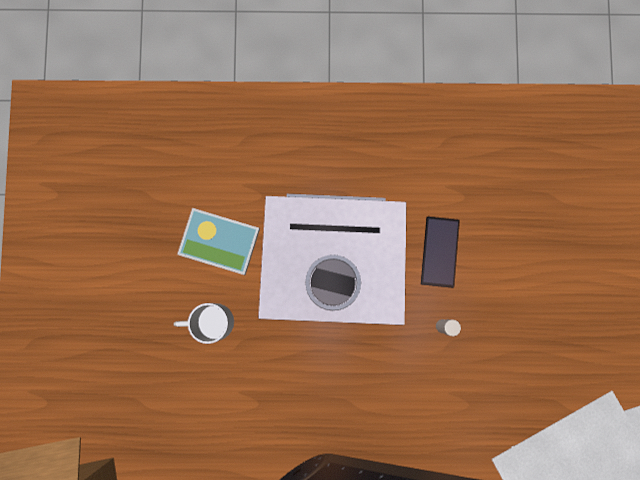

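View pics/scene0.png

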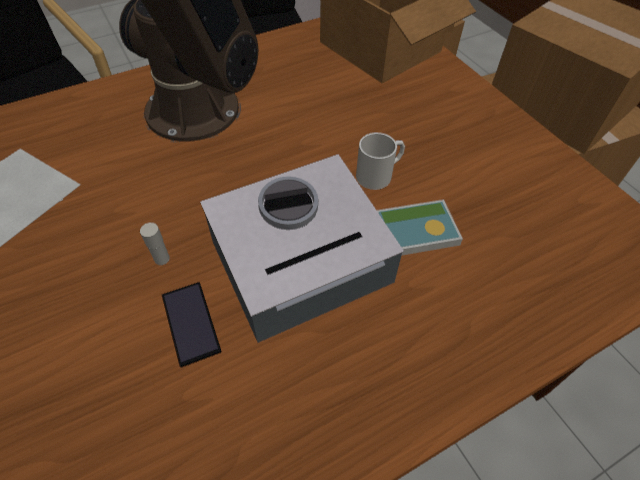

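The top view shows the box near (333,262), with its fastener ring at about (333,282). The mug is at (210,323), the glue stick at (450,327), the phone at (440,252) and the cards at (218,241). I'll enlarge the fastener next.

```bash
python3 - <<'E'
import cv2
a=cv2.imread("pics/top0.png")[185:335,240:420]
cv2.imwrite("pics/top0c.png",cv2.resize(a,None,fx=4.4,fy=4,interpolation=cv2.INTER_CUBIC)[:, :792])
a=cv2.imread("pics/top0.png")[245:320,290:380]
cv2.imwrite("pics/top0d.png",cv2.resize(a,None,fx=8,fy=8,interpolation=cv2.INTER_CUBIC))
E
```

```text
(no output)
```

View pics/top0c.png

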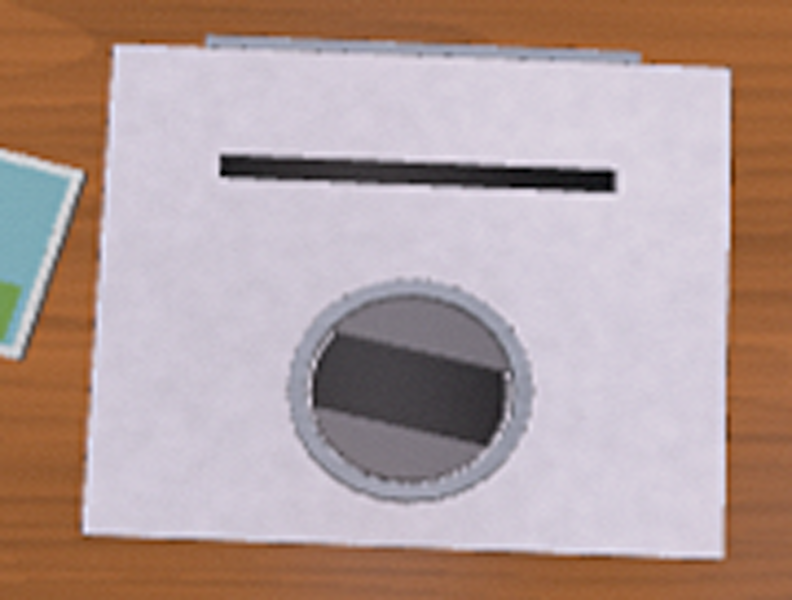

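View pics/top0d.png

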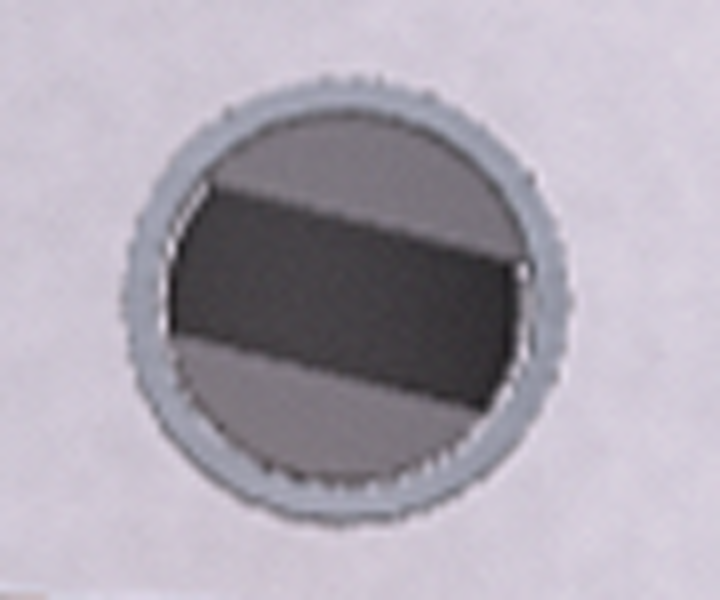

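```bash
cat > h.py <<'E'
import numpy as np
from cell import r
def bp(name,uv,z,m=None):
    m=m or r.camera_model(name); V=m["view"]; R=V[:3,:3]; t=V[:3,3]
    d=R.T@np.array([(uv[0]-m["cx"])/m["fx"],(uv[1]-m["cy"])/m["fy"],1]); c=-R.T@t
    return c+d*(z-c[2])/d[2]
def proj(name,p,m=None):
    m=m or r.camera_model(name); q=m["view"]@np.append(p,1); return np.array([m["fx"]*q[0]/q[2]+m["cx"],m["fy"]*q[1]/q[2]+m["cy"]])
E
python3 - <<'E'
from h import *
d=lambda x,y:((x)/8+290-.4,(y)/8+245-.4)
print("collar",bp("top",d(349,300),.135))
c=[bp("top",u,z) for u,z in (((259.1,318.2),.122),((404.5,324.2),.122),((265.9,196.2),.106),((406.1,202.5),.106))]
print(*c,sep="\n")
ang=lambda a,b:np.arctan2((a-b)[1],(a-b)[0])
print("box yaw y-dir", ang(c[0],c[1])-np.pi/2, ang(c[2],c[3])-np.pi/2,"x", ang(c[2],c[0]),ang(c[3],c[1]))
e=[bp("top",d(*u),.135) for u in ((220,187),(525,263),(172,332),(487,410))]
print("slot y yaw",ang(e[0],e[1])-np.pi/2,ang(e[2],e[3])-np.pi/2, sum(e)/4)
E
```

```text
collar [0.49435265 0.03324694 0.135     ]
[0.42393303 0.17678557 0.122     ]
[ 0.4138597  -0.10604981  0.122     ]
[0.66736212 0.16841996 0.106     ]
[ 0.65635582 -0.11398937  0.106     ]
box yaw y-dir -0.03560048071171629 -0.038953153221311654 x -0.03435217298166043 -0.03272930068334204
slot y yaw -0.2386079011438227 -0.23652972223068325 [0.49487293 0.03277991 0.135     ]
```

```bash
cat >> h.py <<'E'
from scipy.spatial.transform import Rotation as Ro
def rel(p,yaw_y):
    "shift cm + rotvec in tool axes to reach world p, tool down, tool y azimuth yaw_y"
    s=r.sense(); q=s["ee_rot"]; R=Ro.from_quat([q[1],q[2],q[3],q[0]])
    y=np.array([np.cos(yaw_y),np.sin(yaw_y),0]); z=np.array([0,0,-1.]); x=np.cross(y,z)
    T=Ro.from_matrix(np.c_[x,y,z])
    print("pos",s["position"].round(4),"yaw_y",np.arctan2(*R.as_matrix()[1::-1,1]).round(3),"F",s["contact_force"].round(1))
    print("shift cm",(R.inv().apply(np.array(p)-s["position"])*100).round(2),"turn",(R.inv()*T).as_rotvec().round(3))
E
python3 -c "
from h import *
rel([.4895,.0115,.21],2.90)"
```

```text
pos [ 0.1791 -0.6503  0.2305] yaw_y 1.839 F [ 0.4  0.1 -0.2]
shift cm [-47.49  55.57   2.12] turn [ 1.000e-03  1.000e-03 -1.061e+00]
```

Emit:
{"name": "move_arm", "arguments": {
  "commands": [
    [0,-4,4.6,0.2,0,0,-0.1],
    [0,-8,9.2,0.4,0,0,-0.2],
    [0,-12,13.8,0.6,0,0,-0.3],
    [0,-16,18.4,0.8,0,0,-0.4],
    [0,-20,23,1,0,0,-0.5]
  ],
  "newtons": 60
}}

```text
t: 0.72
position: [0.3113, -0.3741, 0.2211]
ee_rot: [0.0, -0.376, 0.926, 0.0]
contact_force: [2.0, -0.4, 0.5]
opening: -0.0
```

Emit:
{"name": "move_arm", "arguments": {
  "commands": [
    [0,-1.8,4.6,0,0,0,-0.1],
    [0,-3.6,9.2,0,0,0,-0.2],
    [0,-5.4,13.8,0,0,0,-0.3],
    [0,-7.2,18.4,0,0,0,-0.4],
    [0,-9,23,0,0,0,-0.5]
  ]
}}

```text
t: 1.35
position: [0.2165, -0.1507, 0.2214]
ee_rot: [0.0, -0.59, 0.808, 0.0]
contact_force: [0.7, 2.3, 1.5]
opening: 0.0001
```

```bash
python3 -c "
from h import *
rel([.4895,.0115,.21],2.90); print(r.sense()['t'],r.sense()['opening'])"
```

```text
pos [ 0.2165 -0.1507  0.2214] yaw_y 2.832 F [0.7 2.3 1.5]
shift cm [-23.77 -21.05   1.15] turn [-0.     0.    -0.068]
1.35 7.297281922600464e-05
```

Emit:
{"name": "move_arm", "arguments": {
  "commands": [
    [0,-4.6,-4.1,0,0,0,-0.068],
    [0,-9.2,-8.2,0,0,0,-0.068],
    [0,-13.8,-12.3,0,0,0,-0.068],
    [0,-18.4,-16.4,0,0,0,-0.068],
    [0,-22,-19.6,0,0,0,-0.068]
  ]
}}

```text
t: 1.98
position: [0.4732, -0.0004, 0.2211]
ee_rot: [-0.0, -0.617, 0.787, 0.0]
contact_force: [-0.1, -0.1, 1.5]
opening: 0.0002
```

Emit:
{"name": "move_arm", "arguments": {
  "commands": [
    [0,-1.8,-1.5,0.6,0,0,0],
    [0,-1.8,-1.5,0.6,0,0,0]
  ]
}}

```text
t: 2.22
position: [0.4909, 0.0128, 0.2142]
ee_rot: [-0.001, -0.617, 0.787, 0.0]
contact_force: [-1.0, -0.7, -0.2]
opening: -0.0003
```

```bash
python3 - <<'E'
from h import *
import cv2
rel([.4895,.0115,.21],2.90); m=r.camera_model("wrist")
cv2.imwrite("pics/w1.png",r.camera("wrist")[:,:,::-1])
np.save("w1.npy",m,allow_pickle=True)
for p in ([.4944,.033,.136],[.4895,.0115,.136]): print(proj("wrist",p,m))
E
```

```text
pos [0.4909 0.0128 0.2142] yaw_y 2.9 F [-1.  -0.7 -0.2]
shift cm [0.16 0.1  0.42] turn [ 0.002 -0.002 -0.   ]
[324.33491546 279.55955015]
[323.68452    243.84219698]
```

View pics/w1.png

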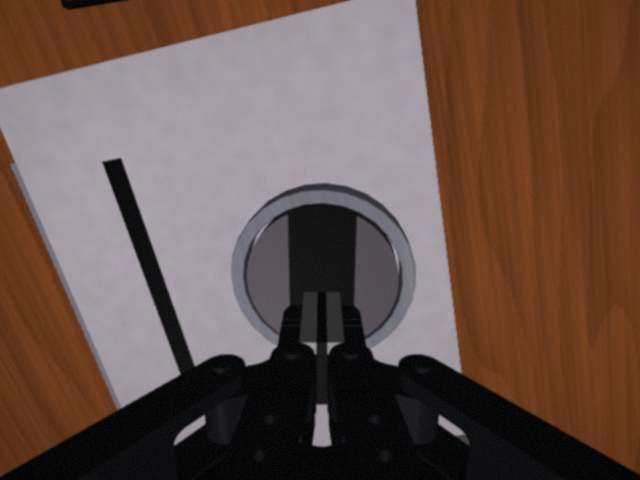

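The slot is vertical in the wrist picture, with edges at columns 288 and 357. The ring centre at about (323,279) agrees with the predicted (324,280). The fingers are lined up, so I'll go down.

Emit:
{"name": "move_arm", "arguments": {
  "commands": [
    [0,0.1,0.1,3,0,0,0],
    [0,0.1,0.1,5.5,0,0,0],
    [0,0.1,0.1,6.7,0,0,0],
    [0,0.1,0.1,6.7,0,0,0]
  ]
}}

```text
t: 2.78
position: [0.4887, 0.011, 0.1485]
ee_rot: [-0.0, -0.616, 0.788, 0.0]
contact_force: [0.1, 0.7, -0.1]
opening: 0.0005
```

```bash
python3 - <<'E'
from h import *
import cv2
rel([.4893,.0116,.125],2.90)
cv2.imwrite("pics/w2.png",r.camera("wrist")[:,:,::-1])
cv2.imwrite("pics/t2.png",cv2.resize(r.camera("scene")[130:280,180:380,::-1],None,fx=4,fy=4))
E
```

```text
pos [0.4887 0.011  0.1485] yaw_y 2.899 F [ 0.1  0.7 -0.1]
shift cm [-0.08 -0.05  2.35] turn [ 0.001 -0.001 -0.001]
```

View pics/w2.png

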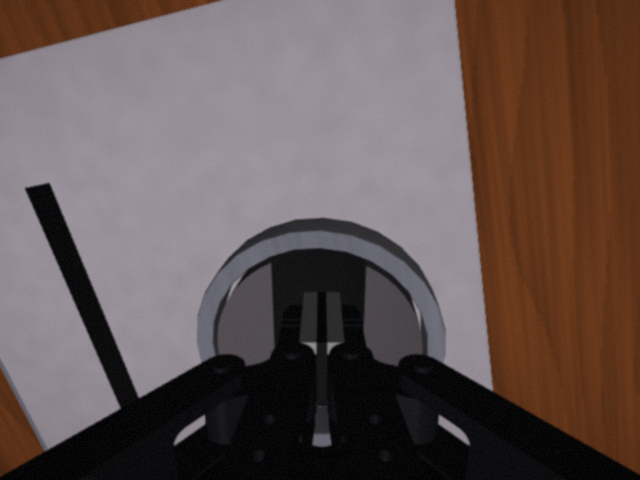

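View pics/t2.png

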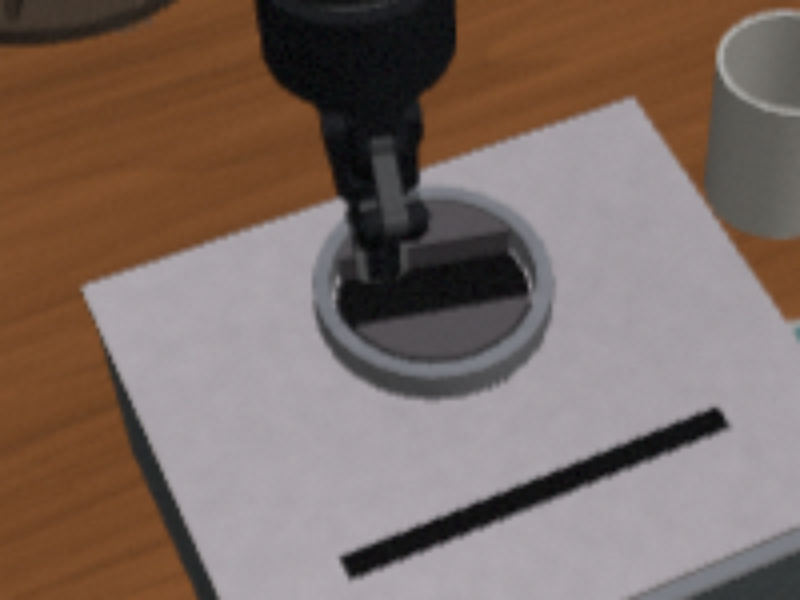

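The fingertips are centred over the slot and sit toward its -y end. In the wrist picture the tips span columns 282–362, inside the slot edges at 272 and 365. I'll enter the slot now.

Emit:
{"name": "move_arm", "arguments": {
  "commands": [
    [0,-0.05,0,0.8,0,0,0],
    [0,-0.05,0,1.6,0,0,0],
    [0,-0.05,0,2.4,0,0,0],
    [0,-0.05,0,2.9,0,0,0],
    [0,-0.05,0,3.2,0,0,0]
  ]
}}

```text
t: 3.5
position: [0.4891, 0.0118, 0.1162]
ee_rot: [-0.0, -0.616, 0.788, 0.0]
contact_force: [-1.3, -0.1, 1.7]
opening: -0.0002
```

```bash
python3 - <<'E'
from h import *
rel([.4880,.0116,.106],2.90)
E
```

```text
pos [0.4891 0.0118 0.1162] yaw_y 2.899 F [-1.3 -0.1  1.7]
shift cm [0.04 0.1  1.02] turn [ 0.001 -0.001 -0.001]
```

In contact, with 1.7 N upward. Next I press the lid down.

Emit:
{"name": "move_arm", "arguments": {
  "commands": [
    [0,0,0,0.3,0,0,0],
    [0,0,0,0.6,0,0,0],
    [0,0,0,0.8,0,0,0],
    [0,0,0,0.9,0,0,0],
    [0,0,0,0.9,0,0,0]
  ]
}}

```text
t: 4.12
position: [0.4897, 0.0117, 0.1089]
ee_rot: [0.0, -0.617, 0.787, -0.0]
contact_force: [-6.4, -1.1, 14.6]
opening: 0.0
```

```bash
python3 - <<'E'
from h import *
rel([.4880,.0116,.106],2.90)
E
```

```text
pos [0.4897 0.0117 0.1089] yaw_y 2.9 F [-6.4 -1.1 14.6]
shift cm [0.05 0.17 0.29] turn [-0.001 -0.    -0.   ]
```

```bash
cat >> h.py <<'E'
def arc(a_list,d,cmd,yaw_y,A=(.4932,.033),rad=22):
    "rows (cm) in tool axes from commanded pose to be at slot turn offset a, leading by d mm"
    tx=np.array([np.cos(yaw_y+np.pi/2),np.sin(yaw_y+np.pi/2)]); ty=np.array([np.cos(yaw_y),np.sin(yaw_y)])
    v=(np.array(A)-np.array(cmd))*1e3; ax,ay=v@tx,v@ty
    print("axis in tool mm",ax,ay)
    for a in a_list:
        c,s=np.cos(a),np.sin(a)
        print(a,((ax+rad*c-d*s)/10).round(2),((ay+rad*s+d*c)/10).round(2))
E
python3 - <<'E'
from h import *
arc([0,.15,.3,.45,.6],6.5,(.4888,.0112),2.90)
E
```

```text
axis in tool mm -22.2195850488026 0.9434194502066046
0 -0.02 0.74
0.15 -0.14 1.07
0.3 -0.31 1.37
0.45 -0.52 1.64
0.6 -0.77 1.87
```

Emit:
{"name": "move_arm", "arguments": {
  "commands": [
    [0,0,0.45,0,0,0,0],
    [0,0,0.74,0,0,0,0],
    [0,-0.14,1.07,0,0,0,0.15],
    [0,-0.31,1.37,0,0,0,0.3],
    [0,-0.31,1.37,0,0,0,0.3]
  ]
}}

```text
t: 4.75
position: [0.4789, 0.0186, 0.109]
ee_rot: [0.002, -0.491, 0.871, -0.001]
contact_force: [1.6, -1.6, 7.5]
opening: 0.0
```

```bash
python3 - <<'E'
from h import *
import cv2
rel([.4880,.0116,.106],2.60); print(r.sense()["torque"])
yw=2.90;tx=np.array([np.cos(yw+np.pi/2),np.sin(yw+np.pi/2)]); ty=np.array([np.cos(yw),np.sin(yw)])
print("cmd",np.array([.4888,.0112])-.0031*tx+.0137*ty)
cv2.imwrite("pics/w3.png",r.camera("wrist")[:,:,::-1])
cv2.imwrite("pics/s3.png",cv2.resize(r.camera("scene")[130:280,180:380,::-1],None,fx=4,fy=4))
E
```

```text
pos [0.4789 0.0186 0.109 ] yaw_y 2.598 F [ 1.6 -1.6  7.5]
shift cm [ 0.12 -1.14  0.3 ] turn [-0.003  0.003 -0.002]
[-0.60232037 -0.57487565 -0.01746711]
cmd [0.47623955 0.01748769]
```

View pics/w3.png

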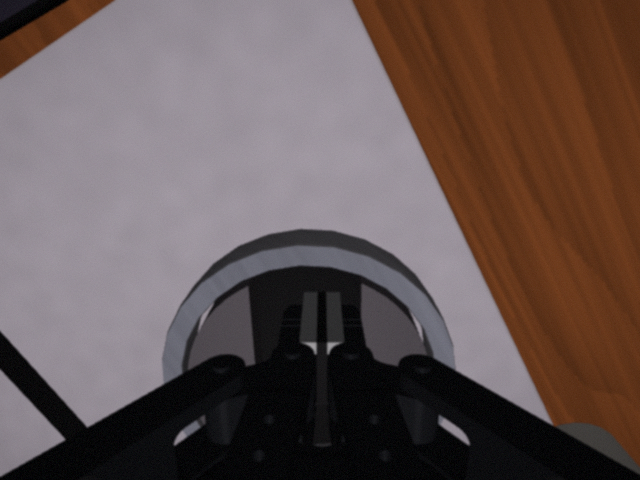

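View pics/s3.png

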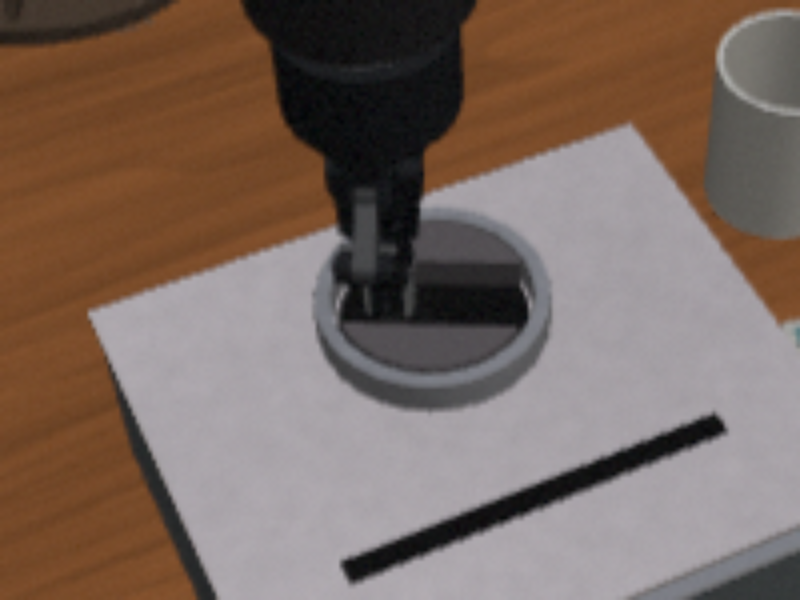

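The slot has turned with the hand, and its right wall (column 361) touches the tips (column 360). The lid is flush. I carry on round the arc.

```bash
python3 - <<'E'
from h import *
arc([0.15,.3,.45,.6],8,(.4762,.0175),2.60)
E
```

```text
axis in tool mm -22.045298998183583 -6.576837544039423
0.15 -0.15 0.46
0.3 -0.34 0.76
0.45 -0.57 1.02
0.6 -0.84 1.24
```

Emit:
{"name": "move_arm", "arguments": {
  "commands": [
    [0,-0.15,0.46,0.1,0,0,0.15],
    [0,-0.34,0.76,0.1,0,0,0.3],
    [0,-0.57,1.02,0.1,0,0,0.45],
    [0,-0.84,1.24,0.1,0,0,0.6],
    [0,-0.84,1.24,0.1,0,0,0.6]
  ]
}}

```text
t: 5.48
position: [0.4734, 0.0314, 0.1088]
ee_rot: [0.003, -0.212, 0.977, -0.001]
contact_force: [3.6, -8.8, 13.1]
opening: -0.0002
```

```bash
python3 - <<'E'
from h import *
import cv2
rel([.4880,.0116,.106],2.0); print(r.sense()["torque"])
yw=2.60;tx=np.array([np.cos(yw+np.pi/2),np.sin(yw+np.pi/2)]); ty=np.array([np.cos(yw),np.sin(yw)])
c=np.array([.4762,.0175])-.0084*tx+.0124*ty
print("cmd",c)
arc([0.15,.3,.45,.55],8.5,c,2.00)
cv2.imwrite("pics/w4.png",r.camera("wrist")[:,:,::-1])
E
```

```text
pos [0.4734 0.0314 0.1088] yaw_y 1.998 F [ 3.6 -8.8 13.1]
shift cm [-0.51 -2.4   0.29] turn [-0.003  0.005 -0.002]
[-3.21735597 -1.52152396 -0.15548902]
cmd [0.46990479 0.03109008]
axis in tool mm -21.977079727374445 -7.957544506901659
0.15 -0.15 0.37
0.3 -0.35 0.67
0.45 -0.59 0.93
0.55 -0.77 1.08
```

View pics/w4.png

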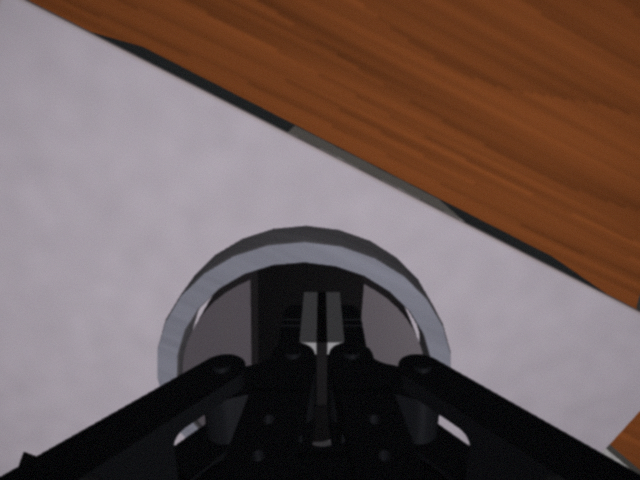

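The slot is still aligned with the tool and the wall is still in contact. The fastener is at about 1.1 rad. I finish the arc to the stop.

Emit:
{"name": "move_arm", "arguments": {
  "commands": [
    [0,-0.15,0.37,0.05,0,0,0.15],
    [0,-0.35,0.67,0.05,0,0,0.3],
    [0,-0.6,0.95,0.05,0,0,0.45],
    [0,-0.65,1.1,0.05,0,0,0.47],
    [0,-0.65,1.2,0.05,0,0,0.47]
  ]
}}

```text
t: 6.15
position: [0.4737, 0.0407, 0.1087]
ee_rot: [0.002, 0.02, 1.0, -0.004]
contact_force: [11.9, -37.8, 16.7]
opening: 0.0002
```

```bash
python3 - <<'E'
from h import *
import cv2
rel([.4880,.0116,.106],1.53); print(r.sense()["torque"])
cv2.imwrite("pics/w5.png",r.camera("wrist")[:,:,::-1])
E
```

```text
pos [0.4737 0.0407 0.1087] yaw_y 1.531 F [ 11.9 -37.8  16.7]
shift cm [-1.54 -2.85  0.3 ] turn [-0.008  0.004  0.001]
[-13.68198309  -4.45420705  -0.10273107]
```

View pics/w5.png

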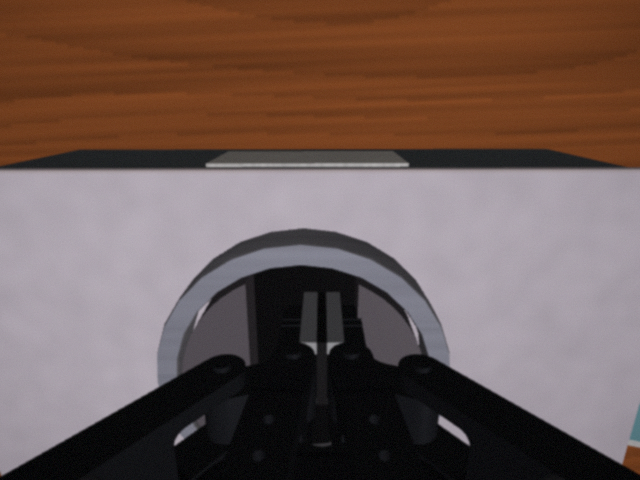

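The force rose to 38 N against the wall, so the fastener is at its stop, and the slot is square to the front edge. I unload first, then centre in the slot and lift out.

Emit:
{"name": "move_arm", "arguments": {
  "commands": [
    [0,0,-0.35,-0.1,0,0,0],
    [0,0,-0.45,-0.4,0,0,0],
    [0,0,-0.75,-0.7,0,0,0],
    [0,0,-0.8,-1.2,0,0,0],
    [0,0,-0.8,-1.2,0,0,0]
  ]
}}

```text
t: 6.82
position: [0.4714, 0.0377, 0.1185]
ee_rot: [0.0, 0.021, 1.0, 0.0]
contact_force: [-0.5, -0.3, 0.2]
opening: -0.0
```

```bash
python3 - <<'E'
from h import *
import cv2
rel([.4880,.0116,.106],1.53)
cv2.imwrite("pics/w6.png",r.camera("wrist")[:,:,::-1])
E
```

```text
pos [0.4714 0.0377 0.1185] yaw_y 1.529 F [-0.5 -0.3  0.2]
shift cm [-1.77 -2.54  1.25] turn [ 0.001  0.001 -0.001]
```

View pics/w6.png

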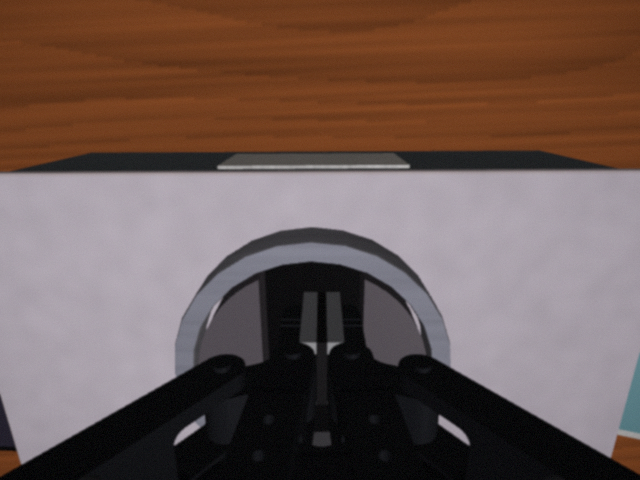

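No contact force is left. Lifting straight out.

Emit:
{"name": "move_arm", "arguments": {
  "commands": [
    [0,0,-0.1,-1.5,0,0,0],
    [0,0,-0.1,-4,0,0,0],
    [0,0,-0.1,-8,0,0,0],
    [0,0,-0.1,-12,0,0,0],
    [0,0,-0.1,-12,0,0,0]
  ]
}}

```text
t: 7.5
position: [0.4727, 0.0372, 0.2411]
ee_rot: [0.003, 0.021, 1.0, 0.001]
contact_force: [-1.2, 1.0, -0.8]
opening: 0.0002
```

```bash
python3 - <<'E'
from h import *
import cv2
rel([.36,-.1,.23],1.53); print(r.sense()["t"])
cv2.imwrite("pics/w7.png",r.camera("wrist")[:,:,::-1])
cv2.imwrite("pics/s7.png",cv2.resize(r.camera("scene")[130:350,160:480,::-1],None,fx=2.5,fy=2.5))
E
```

```text
pos [0.4727 0.0372 0.2411] yaw_y 1.53 F [-1.2  1.  -0.8]
shift cm [ 10.7  -14.18   1.02] turn [ 0.002  0.005 -0.   ]
7.5
```

View pics/w7.png

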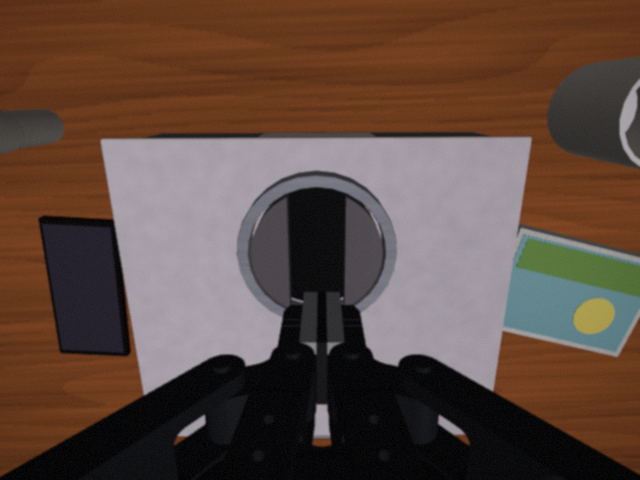

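View pics/s7.png

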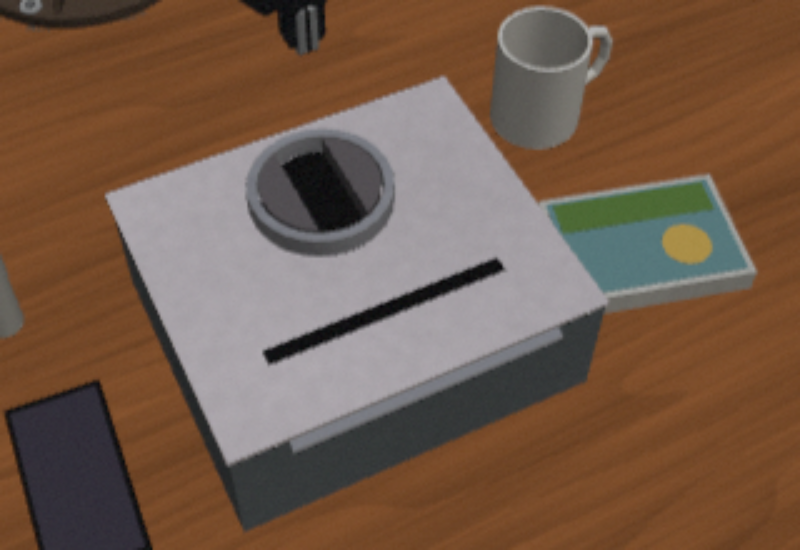

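Slot edges in the wrist picture are vertical (columns 288 and 346) and the lid's front edge is horizontal (row 137), so the slot is square to the edge. Next I check the lid height numerically.

```bash
python3 - <<'E'
from h import *
import cv2
m=r.camera_model("wrist"); R=m["view"][:3,:3]; c=-R.T@m["view"][:3,3]
print("cam",c, "est collar top z by width", c[2]-m["fx"]*.108/159)
# lid corner front (box -120,±140) yaw -.036, box origin from axis
o=np.array([.4932,.033]); Rz=np.array([[np.cos(-.036),-np.sin(-.036)],[np.sin(-.036),np.cos(-.036)]])
for y in (.14,-.14):
  for z in (.106,.122):
    p=np.append(o+Rz@np.array([-.07,y]),z); print(y,z,"wrist",proj("wrist",p,m).round(1),"scene",proj("scene",p).round(1))
for z in (.125,.136):
    print("collar",z,proj("scene",[.4932,.033,z]).round(1),proj("wrist",[.4932,.033,z],m).round(1))
import numpy as np
a=r.camera("scene")[:,:,::-1]; b=cv2.imread("pics/scene0.png")
f=lambda x:cv2.resize(x[150:240,190:330],None,fx=5.6,fy=3.3)
cv2.imwrite("pics/cmp.png",np.vstack([f(b),f(a)])[:600])
cv2.imwrite("pics/t8.png",r.camera("top")[:,:,::-1])
E
```

```text
cam [0.39250477 0.03917813 0.38043732] est collar top z by width 0.1000681640328061
0.14 0.106 wrist [531.4 147.5] scene [337.9 161.3]
0.14 0.122 wrist [544.  150.3] scene [338.2 155.4]
-0.14 0.106 wrist [104.4 150.4] scene [203.5 208.2]
-0.14 0.122 wrist [ 91.5 153.4] scene [201.9 202.5]
collar 0.125 [288.  202.1] [318.5 259.1]
collar 0.136 [287.7 198. ] [318.4 265.4]
```

View pics/cmp.png

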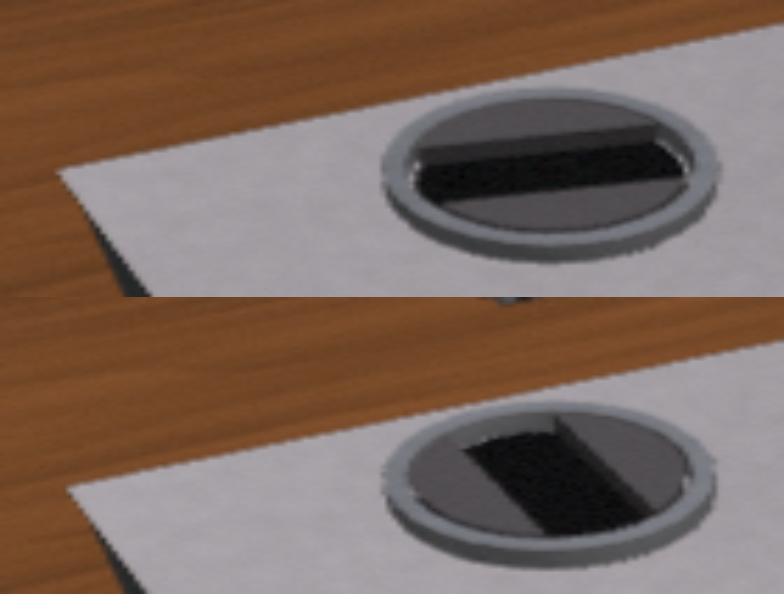

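View pics/t8.png

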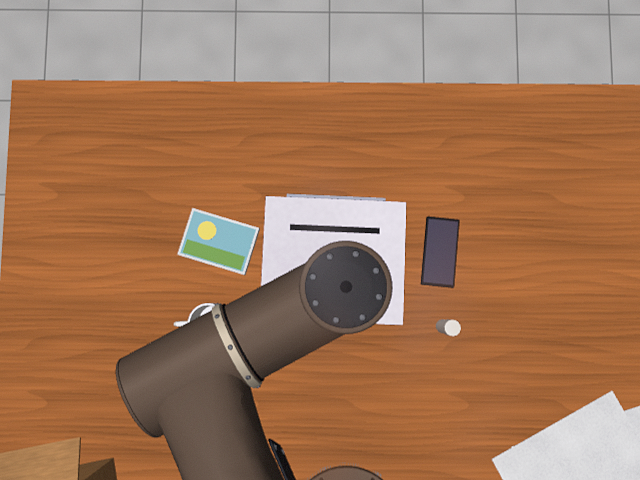

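```bash
python3 -c "
from h import *
s=r.sense();print(s['t'],s['contact_force'],s['position']);print(r.hand_in())"
```

```text
7.7 [-0.71173978  0.21413427 -0.14745407] [0.4703641  0.03632304 0.23699134]
the job is handed in; nothing more can be done
None
```

The lid is locked flush and the job is handed in, at about 7.7 s on the robot's clock. I set the closed fingertips in the slot about 22 mm off the axis and pressed the lid down with about 15 N. Keeping it down, I pushed the slot wall round clockwise about 1.37 rad until the side force rose to about 38 N. I took that as the fastener's stop, then unloaded and lifted straight out.

**Fastener:** after release the slot is square to the lid's front edge, to about 0.01–0.02 rad.

**Lid:** its front corner in the scene picture is at (202.5, 207.9). The prediction for a flush lid is (203.5, 208.2), and for an ajar lid (201.9, 202.5).

**Disagreement:** a rough estimate of the collar height from its width in the wrist picture gave 0.100 m, where a flush lid should give 0.125 m. I set this aside because that camera looks at an angle, and the scene picture is the better check.

**Other objects:** the cards, phone and glue stick look unmoved in the last top picture. The arm hid most of the mug there, but the scene picture shows it standing upright, and nothing came near it. The contact force at hand-in was under 1 N, which is the sensor's normal noise, with the fingers well clear of the box.

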